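# Reset the tripped track controller and set its lever to the third click

## Robot

A 6-joint arm with a two-finger parallel gripper is mounted at the origin on the work surface. World frame = base frame: x ahead of the robot, y to its left, z up, the work surface at z = 0. Lengths are in mm, angles in rad, forces in N, time in s.
With the tool pointing down it reaches from about 275 to 750 mm from the base axis. Payload 10.2 kg.
Tool frame: the origin (TCP) lies midway between the tips of the shut fingers; the grasp point (between the pads) lies 19 mm behind it; z points along the fingers, x is the direction in which the jaws open and shut, and the axes are right-handed (so a half turn about z gives the same grasp; the last joint's range is limited). The gripper opens to 88 mm and grips with 3 to 60 N. Pads are 18 mm wide; open, the fingers measure 123 mm over their backs; the gripper's body (75 mm by 187 mm) begins 45 mm behind the grasp point.
Start: joints at [1.049, 0.313, 1.498, -0, 1.331, -0.223], TCP at [154.559, 501.74, 238.72] pointing down, gripper open.
Joint ranges: [-2.94, 2.94], [-0.97, 2.17], [0.19, 2.56], [-1.23, 4.37], [0.02, 3.11], [-2.88, 2.88]. Speed limits (rad/s): [2.39, 2.39, 3.01, 3.14, 3.14, 3.14].

## Interface

Orientations are given as a rotation vector (axis times angle).
In Python, from plant import env gives the robot as it stands. The module is installed in compiled form; this text tells all that it offers.
- The arm moves only by the tool move_arm, never from a script. Its arguments are lists of equal length, an entry for each row: "linear": the shift along the tool's x, y, z in mm, a list of three; "turn": the turn, a rotation vector about the tool's x, y, z in rad, a list of three; "grip": the finger opening in mm, from 0 to 88.1. In form: {"linear": [[tx, ty, tz], ...], "turn": [[rx, ry, rz], ...], "grip": [grip, ...]}. A call has 1 to 20 rows; each row shifts and turns the commanded pose from where the row before left it, along the tool's axes as they then stand; what a row does not reach is not made up. A row lasts 1/12 s, in which the tool goes at most 41.7 mm and 7.16 degrees, less where a joint would pass 70% of its speed; a pose out of reach is approached as far as the arm can. A call with a gripper value outside its range is refused whole. The fingers move at their own pace and stop on an object; "force" is the grip in N (left out, the last holds). Time passes only in rows, so rows that do not move let the fingers close. It gives the time, the measured TCP pose, the force and the opening at its end, in the units of the state.
- env.observe(): the state, without advancing time (a new reading comes with each control period).
- env.grab_frame(name): name is "scene" or "top"; returns (picture, depth): 420x560x3 uint8, red, green, blue; 420x560 float32, mm along the optical axis (not along the pixel's ray), 0 where there is no reading.
- env.calibration(name): a dict with "mtx" (3x3 intrinsics, pixels), "D" ([k1, k2, p1, p2, k3] as OpenCV has them; the pictures are not rectified), "position" and "orientation" of the camera in the world. Camera axes: x right, y down, z forward; pixel columns grow to the right and rows downward; lengths in mm; the calibration is good to about 2 mm. A picture is of the moment at which its call begins. calibration takes no time and is no camera call.
- env.hand_in(): hands the job in, once; it reports no verdict.
The state is a dict: "time_s": time; "joint_pos": joint angles; "joint_vel": joint speeds; "tau": joint torques, N m; "ee_pos": TCP position; "tcp_rot": TCP orientation; "wrist_force": force on the tool from outside, world axes, zero at the start; "ft_torque": the same for the moment, N m; "gripper_width": opening from 0.0 (shut) to 1.0 (fully open).
Only numpy, scipy, OpenCV 4.12 (cv2) and the standard library are available. Lean on these libraries where they do the work, as an engineer would, in place of code of your own. Each camera call takes 0.05 s, during which the arm holds its last target.

## Task

The shunter's track controller has tripped: push its unmarked speed lever all the way left (left as seen from the robot), through the idle position and hard home against the sprung reset stop, and hold it there for a moment. Then bring it back to the right to the third click counted from idle, and let go so that it rests in that click. Do not bump the raised track ledge above it, and leave the shunter, the hoppers and the chimney piece where they stand.

Things in the scene. Friction and masses are not known exactly. Their poses are not given: they have to be found in the camera images.
- controller: Fixed controller: pine block 130 x 200 mm (x, y) with a red enamel panel sloping up away from the robot at 30 degrees. Origin: centre of its underside on the bench; x points away from the robot, y to the left, z up. The middle of the panel face is 72 mm above the origin. The row of four small toggle switches on the panel is dead: leave it.
- lever_pivot (a point): Fixed pivot of the speed lever, in the slot in the middle of the red panel, 5 mm under its face. The pivot axis runs straight up the slope of the panel: controller direction (cos 30, 0, sin 30) degrees, so the lever swings left and right, along the controller's y. Panel normal: (-sin 30, 0, cos 30).
- lever_bar (a point): Centre of the lever's black round cross-bar grip (16 mm diameter, 36 mm long, parallel to the pivot axis) on an 8 mm steel stem, 85 mm from the pivot. Passing a click takes about 2 N at the bar, and the lever springs to the nearest click when let go. The reset stop's spring rises to about 7 N at its hard end.
- speed_lever (a joint): Speed lever angle in rad, growing to the right. 0 = idle (leaning 0.60 left of the panel's normal; 0.60 is square to the panel). Clicks: first 0.25, second 0.50, third 0.75, fourth 1.00, fifth 1.25; right end 1.33. Left of 0 is the sprung reset stop, hard end at -0.13; let go, it springs back to 0. Starts between the second and fifth click.
- ledge: Fixed raised track ledge over the controller, parallel to it: plywood plank 64 x 460 mm (x, y), underside 236 mm and rail tops 258 mm above the bench, on two 16 mm posts 210 mm either side. Origin: on the bench below its middle. It bars the space above the lever, so a gripper pointing straight down cannot reach the bar; one tilted 25 to 40 degrees, coming in from the robot's side, can.
- shunter_mid (a point): Centre of the loose silver diesel shunter (45 x 136 x 67 mm) standing on the ledge. Leave alone.
- hopper_a_mid (a point): Centre of a loose grey plastic ballast hopper wagon (92 x 40 x 50 mm) on the bench beside the controller. Leave alone.
- hopper_b_mid (a point): Centre of the other, identical hopper wagon. Leave alone.
- chimney_mid (a point): Centre of the loose chipped ceramic chimney piece (52 x 52 x 80 mm) on the bench beside the controller. Leave alone.

How it is judged:
By the outcome, as a careful person would: the job done as asked, in the order asked, and still so for the second after the job is handed in, with the robot touching nothing.
It also fails if it takes over 42 s, if anything falls off the work surface, if the arm or the gripper's body presses on something with over 40 N, if the wrist force passes 120 N, or if a joint passes its speed limit or range.

## Working session

There is one attempt and no reset: what is moved stays moved. The work goes in short steps, Python scripts to look and compute and a tool call to move; the robot and the scene stay as the last step left them, time stands still between calls to the robot, and variables do not carry over. Pictures are saved under pics/ and viewed, and the job is handed in when it is done.

Besides the shell and the picture viewer there is one more tool, called after "Call:" as name(argument=value, ...) on one line, values as JSON. move_arm: Moves the arm, as the interface text tells. Its arguments: {"type":"object","properties":{"linear":{"type":"array","items":{"type":"array","items":{"type":"number"}}},"turn":{"type":"array","items":{"type":"array","items":{"type":"number"}}},"grip":{"type":"array","items":{"type":"number"}},"force":{"type":"number"}},"required":["linear","turn","grip"]}

```bash
mkdir -p pics; python3 - <<'E'
from plant import env
import cv2,numpy as np
print(env.observe())
for n in("scene","top"):
    im,d=env.grab_frame(n); cv2.imwrite(f"pics/{n}0.png",im[:,:,::-1]); np.savez(f"pics/{n}0.npz",im=im,d=d)
    print(n,env.calibration(n))
E
```

```text
{'time_s': 0.0, 'joint_pos': array([ 1.04857978e+00,  3.13416718e-01,  1.49842925e+00,  9.51476446e-06,
        1.33100694e+00, -2.23389197e-01]), 'joint_vel': array([ 0.00066932,  0.00025268,  0.0008775 , -0.00113347, -0.00038434,
       -0.00026295]), 'tau': array([-2.13091007e-03, -4.02212870e+01, -2.52275670e+01,  6.94521703e-02,
        3.52079049e-02, -8.46078706e-05]), 'ee_pos': array([154.43744219, 501.51243948, 238.1810516 ]), 'tcp_rot': array([ 2.52697344e+00,  1.86571289e+00, -1.81901103e-03]), 'wrist_force': array([0.381326  , 0.25608237, 0.8207639 ]), 'ft_torque': array([-0.01263409, -0.03875852,  0.00436881]), 'gripper_width': 0.9999576583837895}
scene {'mtx': array([[400.85924097,   0.        , 284.96670396],
       [  0.        , 400.85924097, 213.86353433],
       [  0.        ,   0.        ,   1.        ]]), 'D': array([-0.0827397,  0.       ,  0.       ,  0.       ,  0.       ]), 'position': array([463.00117695, 273.37543248, 914.20741408]), 'orientation': array([-0.79298394,  2.85922881, -0.61655925])}
top {'mtx': array([[411.09239722,   0.        , 285.25343894],
       [  0.        , 411.09239722, 209.74888972],
       [  0.        ,   0.        ,   1.        ]]), 'D': array([-0.1219816,  0.       ,  0.       ,  0.       ,  0.       ]), 'position': array([ 556.54457622,  -18.59068462, 1098.79047638]), 'orientation': array([-2.1855993 ,  2.19761502, -0.0859165 ])}
```

View pics/scene0.png

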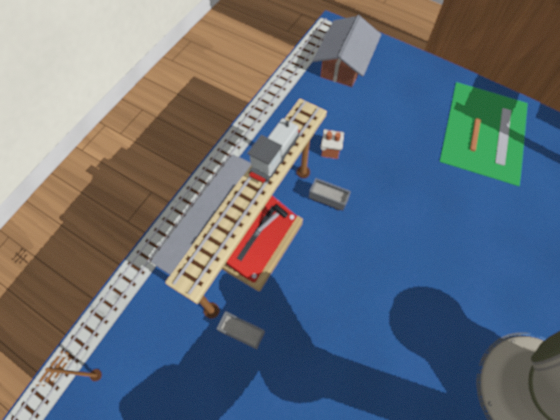

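View pics/top0.png

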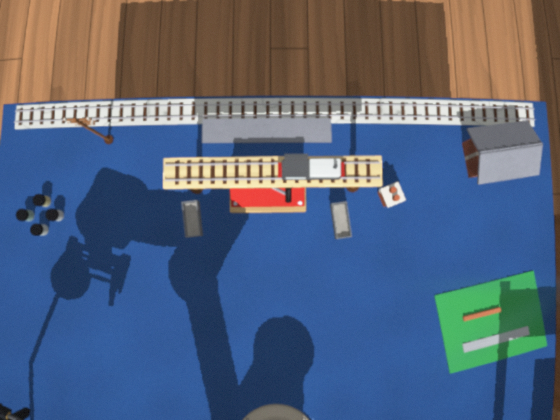

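The scene view shows the controller at about (262,240) and its ledge. In the top view the panel is at (268,198) with the bar at about (289,194). I'll enlarge both.

```bash
cat > h.py <<'E'
import numpy as np,cv2
from scipy.spatial.transform import Rotation as R
from plant import env
def unproj(n,u,v,depth):
    c=env.calibration(n); p=cv2.undistortPoints(np.array([[[u,v]]],float),c['mtx'],c['D'])[0,0]
    return R.from_rotvec(c['orientation']).apply(np.array([p[0],p[1],1])*depth)+c['position']
def proj(n,P):
    c=env.calibration(n); r=R.from_rotvec(c['orientation']).inv()
    rv=r.as_rotvec(); t=-r.apply(c['position'])
    return cv2.projectPoints(np.array(P,float).reshape(-1,3),rv,t,c['mtx'],c['D'])[0][:,0]
def cloud(n,d):
    c=env.calibration(n); h,w=d.shape
    uv=np.stack(np.meshgrid(np.arange(w),np.arange(h)),-1).reshape(-1,1,2).astype(float)
    p=cv2.undistortPoints(uv,c['mtx'],c['D'])[:,0]
    X=np.c_[p,np.ones(len(p))]*d.reshape(-1,1)
    return (R.from_rotvec(c['orientation']).apply(X)+c['position']).reshape(h,w,3)
E
python3 - <<'E'
from h import *
for n,(x0,y0,x1,y1) in dict(scene=(150,90,360,350),top=(155,140,415,245)).items():
    z=np.load(f"pics/{n}0.npz"); im=z['im']; C=cloud(n,z['d'])
    k=3 if n=="top" else 2.3
    cv2.imwrite(f"pics/{n}0c.png",cv2.resize(im[y0:y1,x0:x1,::-1],None,fx=k,fy=k,interpolation=cv2.INTER_CUBIC))
    hsv=cv2.cvtColor(im,cv2.COLOR_RGB2HSV); 
    red=((hsv[...,0]<8)|(hsv[...,0]>172))&(hsv[...,1]>180)&(hsv[...,2]>90)
    m=red&(C[...,2]>20)&(C[...,2]<130)
    P=C[m]; print(n,len(P),P.min(0),P.max(0)); A=np.c_[P[:,:2],np.ones(len(P))]
    print(np.linalg.lstsq(A,P[:,2],rcond=None)[0], "n expected slope .577")
    dark=(im.max(2)<60)
    m2=dark&(C[...,2]>60)&(C[...,2]<200)&(abs(C[...,1])<250)&(C[...,0]>400)
    m2[:y0]=0;m2[y1:]=0;m2[:,:x0]=0;m2[:,x1:]=0
    v,u=np.nonzero(m2)
    for a in list(zip(u,v,C[m2].round()))[::3]: print(a[0],a[1],a[2])
E
```

```text
scene 1738 [637.91607471 -71.32416361  39.48878551] [705.78233128 113.58054362 129.60534385]
[ 5.60949113e-01 -8.85391578e-04 -3.15506138e+02] n expected slope .577
276 205 [669. -35. 141.]
277 206 [666. -35. 139.]
274 207 [671. -29. 139.]
277 207 [665. -33. 138.]
273 208 [672. -28. 135.]
276 208 [667. -31. 135.]
279 208 [661. -34. 135.]
273 209 [672. -27. 131.]
276 209 [666. -29. 134.]
279 209 [660. -33. 133.]
271 210 [690. -45.  74.]
274 210 [669. -26. 130.]
277 210 [664. -30. 130.]
282 210 [654. -35. 130.]
270 211 [691. -41.  74.]
277 211 [662. -27. 133.]
280 211 [656. -30. 134.]
283 211 [651. -34. 131.]
270 212 [689. -39.  73.]
279 212 [658. -28. 130.]
268 213 [691. -34.  76.]
271 213 [687. -40.  69.]
285 213 [646. -34. 128.]
268 214 [691. -34.  71.]
281 214 [652. -27. 127.]
267 215 [692. -30.  72.]
270 215 [686. -33.  72.]
267 216 [690. -27.  74.]
265 217 [693. -23.  72.]
264 218 [692. -18.  77.]
263 220 [692. -14.  74.]
261 222 [693.  -7.  75.]
261 223 [692.  -5.  74.]
top 982 [638.5912258  -75.26164159  38.3197349 ] [680.5897389  109.28283895 124.30939047]
[ 5.43644735e-01 -2.29754881e-03 -3.04862625e+02] n expected slope .577
288 189 [671. -35. 139.]
287 191 [666. -33. 139.]
286 193 [662. -31. 134.]
289 194 [660. -38. 132.]
287 196 [655. -33. 132.]
288 197 [653. -35. 132.]
288 198 [651. -35. 130.]
288 199 [648. -35. 128.]
288 200 [646. -35. 126.]
```

View pics/scene0c.png

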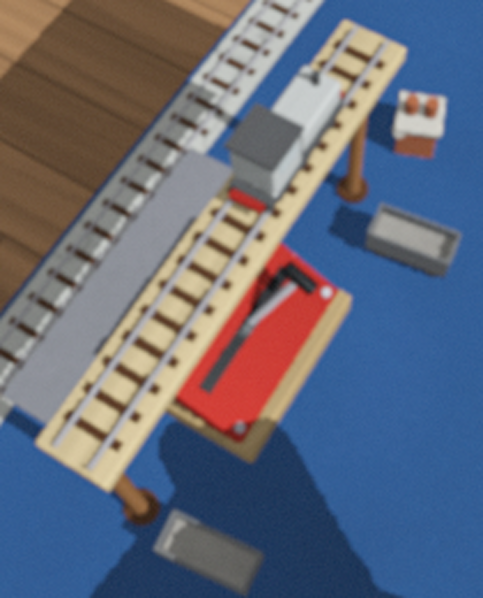

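View pics/top0c.png

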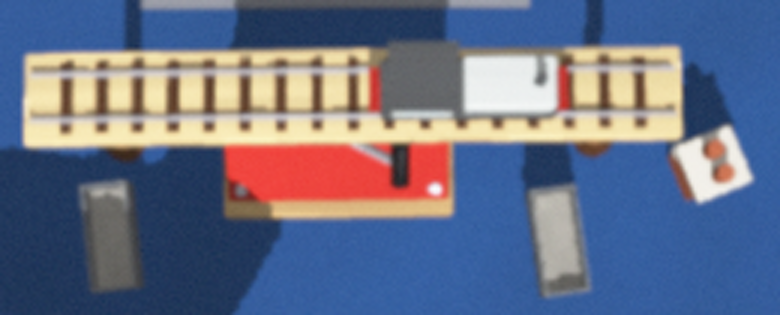

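The bar's dark segment is at scene px (270-288,205-214) and top px (288,189-200). I'll overlay a model of the controller and lever to check the pose.

```bash
cat >> h.py <<'E'
a=np.pi/6
def model(xc,yc,yaw,q):
    Rz=R.from_euler('z',yaw).as_matrix(); T=lambda p:(Rz@np.array(p,float).T).T+[xc,yc,0]
    n=np.array([-.5,0,np.cos(a)]); ax=np.array([np.cos(a),0,.5])
    piv=np.array([0,0,72])-5*n; f=q-.6
    d=n*np.cos(f)+np.array([0,-1,0])*np.sin(f)
    bar=piv+85*d
    return dict(piv=T(piv),bar=T(bar),b0=T(bar-18*ax),b1=T(bar+18*ax),ax=Rz@ax,d=Rz@d,T=T,n=Rz@n)
E
cat > ov.py <<'E'
from h import *
def ov(n,im,xc,yc,yaw,q,out,box,k=5):
    x0,y0,x1,y1=box
    B=cv2.resize(im[y0:y1,x0:x1,::-1],None,fx=k,fy=k,interpolation=cv2.INTER_CUBIC)
    m=model(xc,yc,yaw,q)
    def L(P,c):
        p=((proj(n,P)-[x0,y0]+.5)*k*8).astype(int)
        cv2.polylines(B,[p.reshape(-1,1,2)],False,c,1,cv2.LINE_AA,3)
    zf=72-65*np.tan(a)
    L(m['T']([[-65,-100,0],[-65,100,0],[-65,100,zf],[-65,-100,zf],[-65,-100,0]]),(0,255,0))
    zb=72+65*np.tan(a)
    L(m['T']([[-65,100,zf],[65,100,zb],[65,-100,zb],[-65,-100,zf]]),(0,255,0))
    L([m['piv'],m['bar']],(255,255,0))
    r=np.cross(m['d'],m['ax'])*8
    L([m['b0']+r,m['b1']+r,m['b1']-r,m['b0']-r,m['b0']+r],(255,255,255))
    cv2.imwrite(out,B)
E
python3 - <<'E'
from ov import *
for n in("scene","top"):
    im=np.load(f"pics/{n}0.npz")['im']
    ov(n,im,694,19,0,1.25,f"pics/ov_{n}1.png",(215,185,315,295) if n=="scene" else (220,170,320,230),5 if n=="scene" else 7)
m=model(694,19,0,1.25); print(m['bar'],m['b0'],m['b1'])
E
```

```text
[662.66643856 -32.44084449 126.27132039] [647.07798129 -32.44084449 117.27132039] [678.25489583 -32.44084449 135.27132039]
```

View pics/ov_scene1.png

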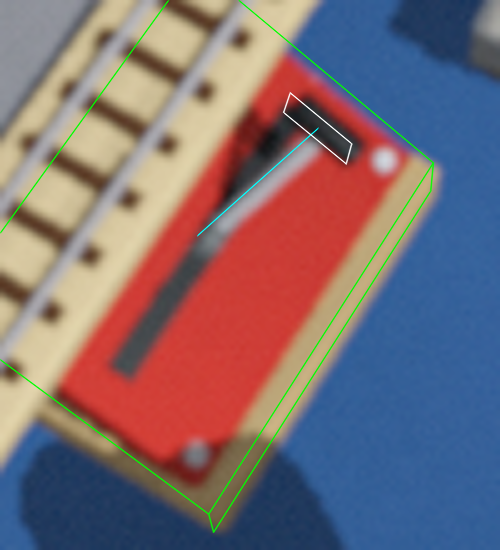

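View pics/ov_top1.png

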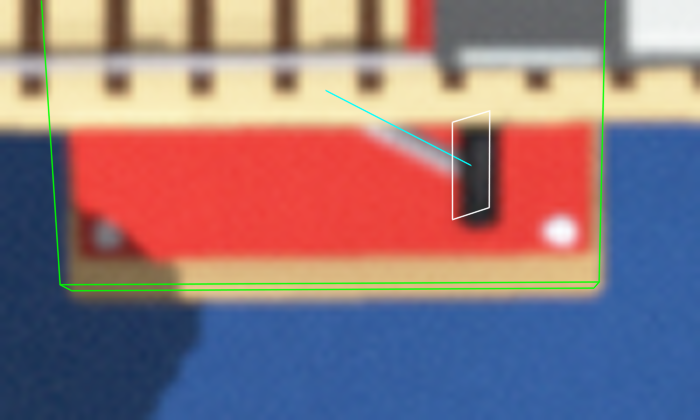

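```bash
python3 - <<'E'
from ov import *
from scipy.optimize import least_squares
bs=dict(scene=(215,185,5),top=(220,170,7))
obs={'scene':[('fl',(228,533)),('fr',(440,198)),('tr',(437,168)),('be',(343,152))],'top':[('fl',(70,296)),('fr',(602,296)),('be',(480,224))]}
zf=72-65*np.tan(a)
def res(p,full=False):
    m=model(*p[:4]); pts=dict(fl=m['T']([-65,100,0]),fr=m['T']([-65,-100,0]),tr=m['T']([-65,-100,zf]),be=m['b0'])
    r=[]
    for n in obs:
        x0,y0,k=bs[n]; off=p[4:6] if n=='scene' else p[6:8]
        for key,uv in obs[n]:
            r+=list(proj(n,pts[key])[0]+off-(np.array(uv)/k+[x0,y0]-.5))
    return np.r_[np.array(r),np.array(p[4:])*.7]
s=least_squares(res,[692,17,0,1.25,0,0,0,0]); print(s.x.round(3)); print(res(s.x).round(2))
x=s.x
for q in (1.0,1.25):
    print(q,abs(least_squares(lambda p:res(np.r_[p[:3],q,p[3:]]),[692,17,0,0,0,0,0]).fun).round(1))
for n in("scene","top"):
    im=np.load(f"pics/{n}0.npz")['im']
    ov(n,im,*x[:4],f"pics/ov_{n}2.png",(215,185,315,295) if n=="scene" else (220,170,320,230),5 if n=="scene" else 7)
m=model(*x[:4]); print(m['bar'])
# ledge, from depth
for n in("scene","top"):
    z=np.load(f"pics/{n}0.npz"); C=cloud(n,z['d']); P=C[(C[...,2]>225)&(C[...,2]<265)&(C[...,0]>550)]
    print(n,np.percentile(P,[1,50,99],axis=0))
E
```

```text
[6.91256e+02 1.85750e+01 6.00000e-03 1.27100e+00 2.10000e-02 4.58000e-01
 2.55000e-01 2.02000e-01]
[-1.52  0.66 -1.01 -0.9   0.15 -0.52  2.36  0.53  0.74  0.65 -0.65 -0.2
 -0.22 -0.55  0.01  0.32  0.18  0.14]
1.0 [1.1 1.5 0.4 2.4 0.8 2.1 0.8 5.  3.4 0.3 2.  0.7 5.3 0.9 0.3 1.4 0.2 0.2]
1.25 [1.5 0.5 1.  1.  0.2 0.6 2.3 0.8 0.9 0.6 0.5 0.3 0.6 0.4 0.  0.4 0.2 0.1]
[660.80505421 -34.46354704 125.32784653]
scene [[ 661.70967533 -222.99667083  238.52571637]
 [ 687.39019334   79.6469907   252.19006232]
 [ 725.56292006  229.34122159  259.3885078 ]]
top [[ 663.30988968 -226.47090682  240.95152752]
 [ 691.32680463   45.68597422  251.8826938 ]
 [ 727.13036896  226.16976795  259.32079138]]
```

View pics/ov_scene2.png

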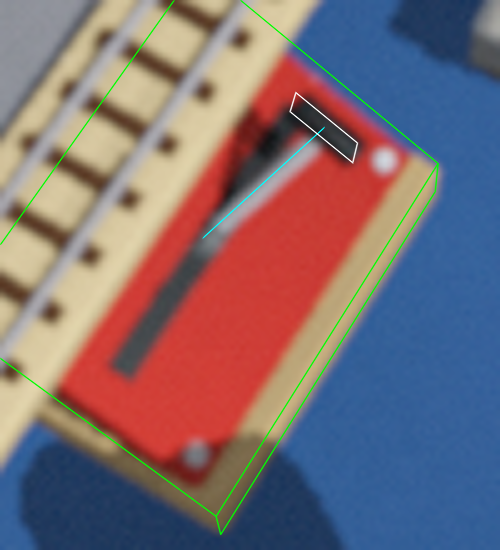

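View pics/ov_top2.png

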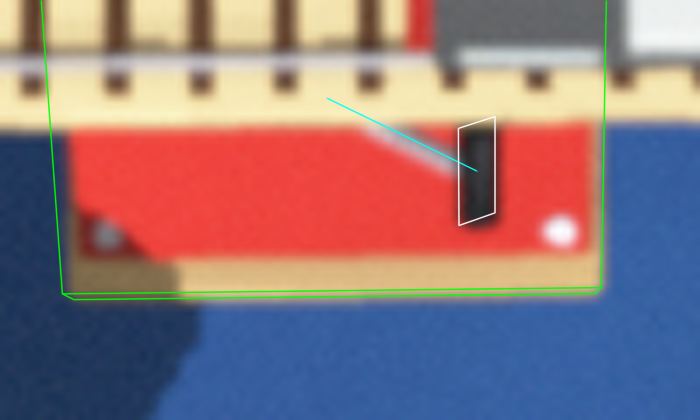

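The overlay fits to within about 1 px. The lever is at about 1.25 (the fifth click) and the bar at about (661,-34,125). The ledge's front edge is at x≈662. Next I'll work out the first move.

```bash
cat > plan.py <<'E'
from h import *
P0=(691.3,18,0.003)
T=np.radians(33)
zt=np.array([np.sin(T),0,-np.cos(T)])
def Rt(sgn):
    x=np.array([0,sgn,0.]); return np.c_[x,np.cross(zt,x),zt]
def tcp(q,back=0,off=14,deep=12):
    m=model(*P0,q); return m['bar']-off*m['ax']+(deep-back)*zt
def delta(target,s=None):
    s=s or env.observe(); Rc=R.from_rotvec(s['tcp_rot']); return Rc.inv().apply(target-s['ee_pos'])
E
python3 - <<'E'
from plan import *
s=env.observe(); Rc=R.from_rotvec(s['tcp_rot']); print(Rc.as_matrix().round(3))
for sg in(1,-1):
    t=R.from_matrix(Rt(sg)); print(sg,(Rc.inv()*t).as_rotvec())
for q in(1.25,.75,0,-.13): print(q,tcp(q).round(1),tcp(q,90).round(1))
print(delta(tcp(1.25,100)), s['ee_pos'])
E
```

```text
[[ 0.294  0.956 -0.001]
 [ 0.956 -0.294 -0.001]
 [-0.001 -0.    -1.   ]]
1 [-0.57199465  0.08703069 -0.29018092]
-1 [0.12335942 0.81075914 2.73517727]
1.25 [654.5 -33.6 109.2] [605.5 -33.6 184.7]
0.75 [646.2   5.1 123.4] [597.2   5.1 198.9]
0 [653.   65.9 111.4] [604.   65.9 186.8]
-0.13 [656.4  74.6 105.5] [607.4  74.6 180.9]
[-380.18560746  583.39933549   45.44956334] [154.45874045 501.548433   238.24968068]
```

Call:
move_arm(linear=[[-19.6,27.3,0],[-19.6,27.3,0],[-19.6,27.3,0],[-19.6,27.3,0],[-19.6,27.3,0],[-19.6,27.3,0],[-19.6,27.3,0],[-19.6,27.3,0],[-19.6,27.3,0],[-19.6,27.3,0],[-19.6,27.3,0],[-19.6,27.3,0],[-19.6,27.3,0],[-19.6,27.3,0],[-19.6,27.3,0],[-19.6,27.3,0],[-19.6,27.3,0],[-19.6,27.3,0],[-19.6,27.3,0],[-19.6,27.3,0]], turn=[[0,0,0],[0,0,0],[0,0,0],[0,0,0],[0,0,0],[0,0,0],[0,0,0],[0,0,0],[0,0,0],[0,0,0],[0,0,0],[0,0,0],[0,0,0],[0,0,0],[0,0,0],[0,0,0],[0,0,0],[0,0,0],[0,0,0],[0,0,0]], grip=[44,44,44,44,44,44,44,44,44,44,44,44,44,44,44,44,44,44,44,44], force=40)

```text
time_s: 1.77
ee_pos: [561.6, -35.1, 238.4]
tcp_rot: [-2.527, -1.865, 0.001]
wrist_force: [1.3, 0.1, 0.6]
gripper_width: 0.495
```

```bash
python3 - <<'E'
from plan import *
s=env.observe(); Rc=R.from_rotvec(s['tcp_rot']); print(s['ee_pos'],s['joint_pos'].round(2),s['wrist_force'],s['gripper_width']*88.1)
print((Rc.inv()*R.from_matrix(Rt(1))).as_rotvec())
E
```

```text
[561.61291145 -35.14226373 238.35245432] [-0.27  0.4   1.38  0.    1.36 -1.54] [1.31189043 0.08729539 0.60752464] 43.59636022077859
[-0.57229672  0.08601331 -0.29073807]
```

Call:
move_arm(linear=[[0,0,0],[0,0,0],[0,0,0],[0,0,0],[0,0,0],[0,0,0],[0,0,0]], turn=[[-0.0954,0.0143,-0.0485],[-0.0954,0.0143,-0.0485],[-0.0954,0.0143,-0.0485],[-0.0954,0.0143,-0.0485],[-0.0954,0.0143,-0.0485],[-0.0954,0.0143,-0.0485],[0,0,0]], grip=[44,44,44,44,44,44,44])

```text
time_s: 2.35
ee_pos: [558.9, -33.4, 237.1]
tcp_rot: [1.892, 1.896, 0.561]
wrist_force: [-1.3, -0.2, -0.8]
gripper_width: 0.501
```

```bash
python3 - <<'E'
from plan import *
s=env.observe(); Rc=R.from_rotvec(s['tcp_rot']); print(s['ee_pos'],s['joint_pos'].round(2),s['wrist_force'])
print((Rc.inv()*R.from_matrix(Rt(1))).as_rotvec())
print(delta(tcp(1.25,60)),delta(tcp(1.25,0)))
im,d=env.grab_frame("scene"); np.savez("pics/s1.npz",im=im,d=d); cv2.imwrite("pics/s1.png",cv2.resize(im[120:400,150:530,::-1],None,fx=2.1,fy=2.1))
im,d=env.grab_frame("top"); np.savez("pics/t1.npz",im=im,d=d); cv2.imwrite("pics/t1.png",cv2.resize(im[120:400,130:450,::-1],None,fx=2.1,fy=2.1))
E
```

```text
[558.91280829 -33.35292086 237.06093831] [-0.36  0.13  1.84  0.32  0.65 -2.13] [-1.3176433  -0.21161323 -0.78475354]
[ 0.00027201 -0.00063858  0.00197779]
[-0.30233738 10.53160397 99.30789882] [ -0.340636    10.51524548 159.30788437]
```

View pics/s1.png

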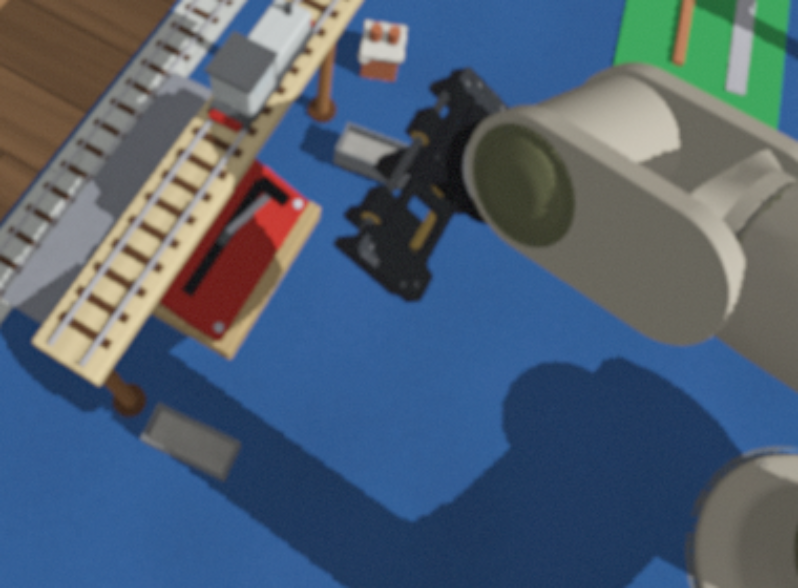

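View pics/t1.png

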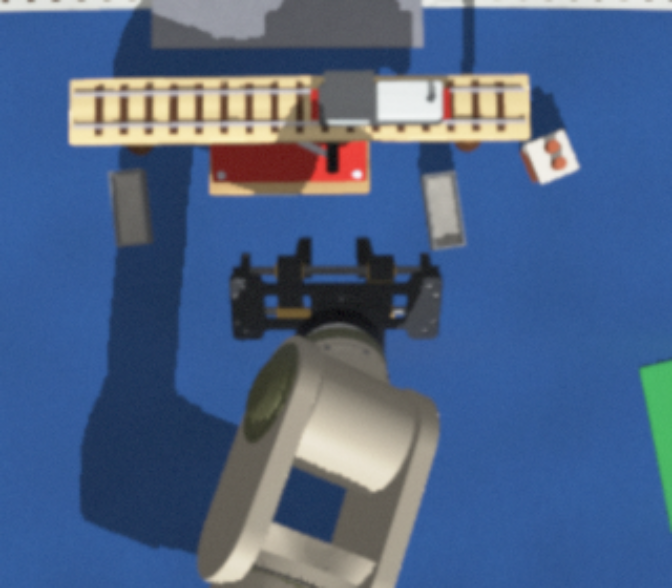

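The fingers straddle the bar: top crop fingers at x=306 and 364, bar at x≈333. The wide body lies along y. Now the approach.

Call:
move_arm(linear=[[0,2.1,20],[0,2.1,20],[0,2.1,20],[0,2.1,20],[0,2.1,20],[0,0,10],[0,0,10],[0,0,10],[0,0,10],[0,0,10],[0,0,9],[0,0,0]], turn=[[0,0,0],[0,0,0],[0,0,0],[0,0,0],[0,0,0],[0,0,0],[0,0,0],[0,0,0],[0,0,0],[0,0,0],[0,0,0],[0,0,0]], grip=[44,44,44,44,44,44,44,44,44,44,44,44])

```text
time_s: 3.45
ee_pos: [656.6, -33.6, 109.5]
tcp_rot: [1.895, 1.895, 0.56]
wrist_force: [0.7, -0.0, -0.6]
gripper_width: 0.497
```

```bash
python3 - <<'E'
from plan import *
s=env.observe(); print(s['ee_pos'],s['joint_pos'].round(2),s['wrist_force'])
print(delta(tcp(1.25,0)))
im,d=env.grab_frame("scene"); cv2.imwrite("pics/s2.png",cv2.resize(im[150:330,180:380,::-1],None,fx=3.3,fy=3.3,interpolation=cv2.INTER_CUBIC))
im,d=env.grab_frame("top"); cv2.imwrite("pics/t2.png",cv2.resize(im[140:300,190:390,::-1],None,fx=3.3,fy=3.3,interpolation=cv2.INTER_CUBIC))
E
```

```text
[656.5773142  -33.57104345 109.53939502] [-0.29  0.51  1.7   0.4   0.41 -2.19] [ 0.6689267  -0.02410647 -0.60550714]
[ 6.49354665e-04 -1.89697147e+00 -8.33074171e-01]
```

View pics/s2.png

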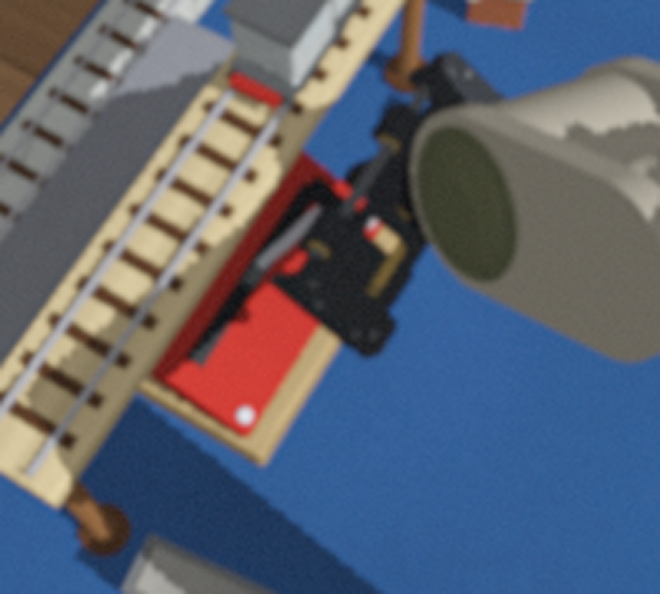

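View pics/t2.png

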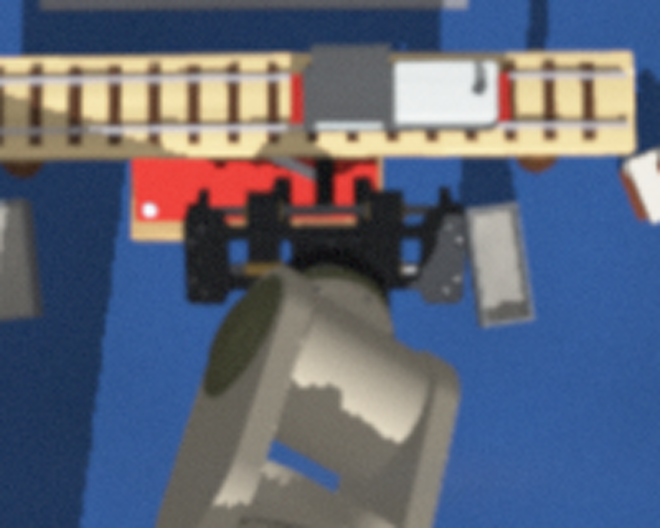

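The bar sits between the fingers. I'll close on it gently to measure.

Call:
move_arm(linear=[[0,-1.0,0],[0,0,0],[0,0,0],[0,0,0],[0,0,0],[0,0,0]], turn=[[0,0,0],[0,0,0],[0,0,0],[0,0,0],[0,0,0],[0,0,0]], grip=[30,20,12,12,12,12], force=10)

```text
time_s: 4.05
ee_pos: [655.6, -34.2, 111.1]
tcp_rot: [1.893, 1.894, 0.561]
wrist_force: [-5.9, -3.2, 3.8]
gripper_width: 0.198
```

```bash
python3 - <<'E'
from plan import *
s=env.observe(); print(s['gripper_width']*88.1,s['wrist_force'],s['ee_pos'])
qs=[1.25,1.1,.95,.8,.65,.5,.35,.2,.05,0,-.05,-.1,-.13]
b=tcp(1.25)
for q0,q in zip(qs,qs[1:]): print(q,(Rt(1).T@(tcp(q)-tcp(q0))).round(1))
E
```

```text
17.456286626507772 [-5.94692729 -3.17339941  3.75825016] [655.57885465 -34.24834166 111.11977316]
1.1 [10.7  0.3 -6.9]
0.95 [11.6  0.2 -5.3]
0.8 [12.3  0.2 -3.5]
0.65 [12.6  0.1 -1.6]
0.5 [12.7 -0.   0.3]
0.35 [12.5 -0.1  2.2]
0.2 [12.1 -0.2  4. ]
0.05 [11.3 -0.3  5.8]
0 [ 3.6 -0.1  2.3]
-0.05 [ 3.4 -0.1  2.5]
-0.1 [ 3.3 -0.1  2.6]
-0.13 [ 1.9 -0.1  1.7]
```

The opening is 17.5 mm with about 6 N outward, so the fingers are probably wedging on the leaning stem. I'll loosen to a cage, back off 5 mm and shift 3 mm toward the bar's near end.

Call:
move_arm(linear=[[0,0,0],[0,-1.5,-2.5],[0,-1.5,-2.5],[0,0,0]], turn=[[0,0,0],[0,0,0],[0,0,0],[0,0,0]], grip=[24,24,24,24], force=40)

```text
time_s: 4.38
ee_pos: [650.0, -33.5, 113.4]
tcp_rot: [1.893, 1.894, 0.562]
wrist_force: [-0.1, -0.7, -0.1]
gripper_width: 0.273
```

Call:
move_arm(linear=[[0,0,0],[0,0,0],[0,0,0],[0,0,0]], turn=[[0,0,0],[0,0,0],[0,0,0],[0,0,0]], grip=[12,12,12,12], force=10)

```text
time_s: 4.72
ee_pos: [650.6, -34.4, 113.5]
tcp_rot: [1.893, 1.893, 0.561]
wrist_force: [-3.7, -3.8, 1.9]
gripper_width: 0.172
```

Call:
move_arm(linear=[[0,0,0],[5.3,0,-3.4],[5.4,0,-3.4],[5.8,0,-2.3],[5.8,0,-2.3],[6.1,0,-1.5],[6.2,0,-1.5],[6.3,0,-0.8],[6.3,0,-0.8],[6.3,0,0.1],[6.4,0,0.2],[0,0,0]], turn=[[0,0,0],[0,0,0],[0,0,0],[0,0,0],[0,0,0],[0,0,0],[0,0,0],[0,0,0],[0,0,0],[0,0,0],[0,0,0],[0,0,0]], grip=[19,19,19,19,19,19,19,19,19,19,19,19], force=40)

```text
time_s: 5.72
ee_pos: [641.6, 27.8, 126.3]
tcp_rot: [1.892, 1.896, 0.562]
wrist_force: [-0.4, -0.7, -0.2]
gripper_width: 0.217
```

```bash
python3 - <<'E'
from plan import *
s=env.observe(); print(s['ee_pos'],s['joint_pos'].round(2),s['wrist_force'],s['gripper_width']*88.1)
print(delta(tcp(.5)))
im,d=env.grab_frame("scene"); cv2.imwrite("pics/s3.png",cv2.resize(im[150:330,180:380,::-1],None,fx=3.3,fy=3.3,interpolation=cv2.INTER_CUBIC))
im,d=env.grab_frame("top"); cv2.imwrite("pics/t3.png",cv2.resize(im[140:300,190:390,::-1],None,fx=3.3,fy=3.3,interpolation=cv2.INTER_CUBIC))
E
```

```text
[641.63243518  27.76595252 126.3063571 ] [-0.18  0.45  1.73  0.25  0.4  -1.96] [-0.36666451 -0.67181501 -0.23692685] 19.111929309070625
[-1.443344   2.2350671  4.3833906]
```

View pics/s3.png

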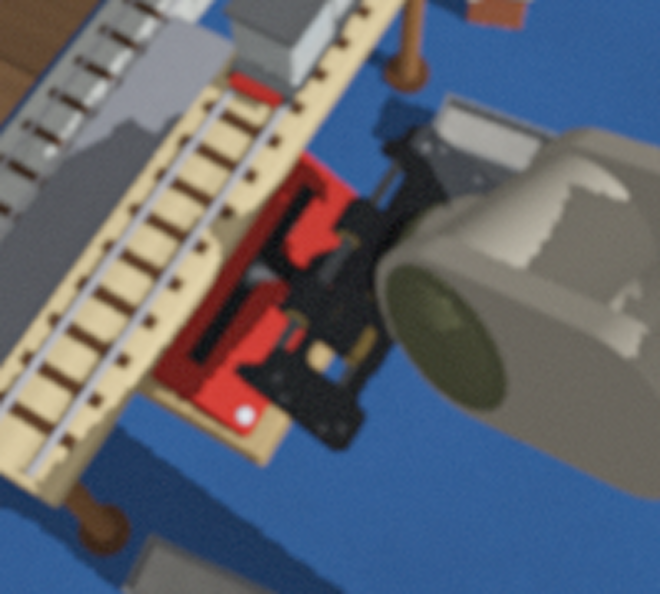

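View pics/t3.png

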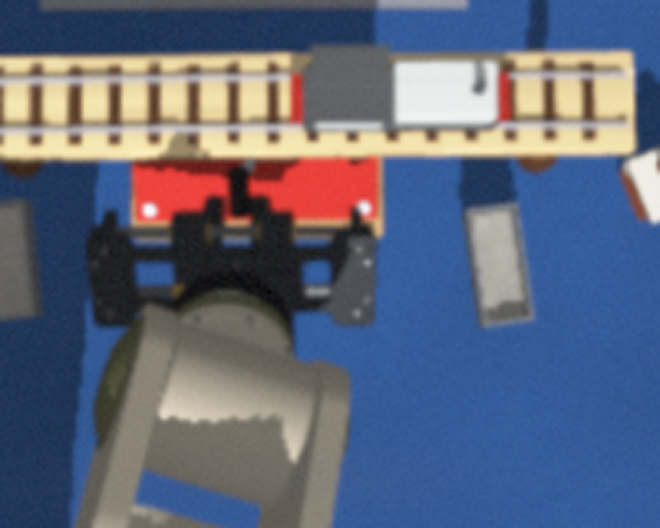

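The bar is caged and moving, at top crop (239,190) with the fingertips at 217 and 262. I'll continue to just before idle.

Call:
move_arm(linear=[[6.2,0,1.5],[6.3,0,1.5],[6.0,0,2.2],[6.1,0,2.3],[5.6,0,2.8],[5.7,0,2.9],[3.6,0,2.3],[0,0,0],[0,0,0]], turn=[[0,0,0],[0,0,0],[0,0,0],[0,0,0],[0,0,0],[0,0,0],[0,0,0],[0,0,0],[0,0,0]], grip=[19,19,19,19,19,19,19,19,19])

```text
time_s: 6.57
ee_pos: [650.2, 66.0, 113.0]
tcp_rot: [1.893, 1.895, 0.561]
wrist_force: [0.9, -0.1, 1.0]
gripper_width: 0.214
```

```bash
python3 - <<'E'
from plan import *
s=env.observe(); print(s['ee_pos'],s['wrist_force'],s['gripper_width']*88.1)
print(delta(tcp(0)))
im,d=env.grab_frame("scene"); cv2.imwrite("pics/s4.png",cv2.resize(im[150:330,180:380,::-1],None,fx=3.3,fy=3.3,interpolation=cv2.INTER_CUBIC))
im,d=env.grab_frame("top"); cv2.imwrite("pics/t4.png",cv2.resize(im[140:300,190:390,::-1],None,fx=3.3,fy=3.3,interpolation=cv2.INTER_CUBIC))
E
```

```text
[650.17516851  66.04584535 112.98897817] [ 0.9068565  -0.10282015  0.99017433] 18.820948542513435
[-0.18756566  1.47360761  2.89949293]
```

View pics/s4.png

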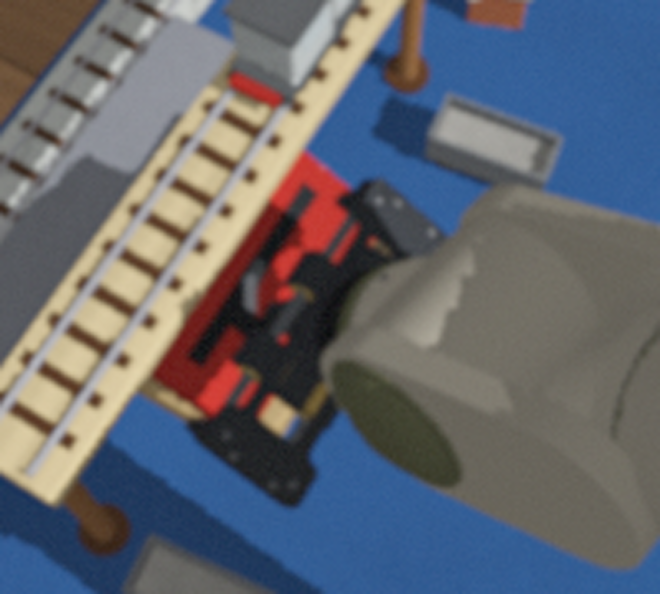

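View pics/t4.png

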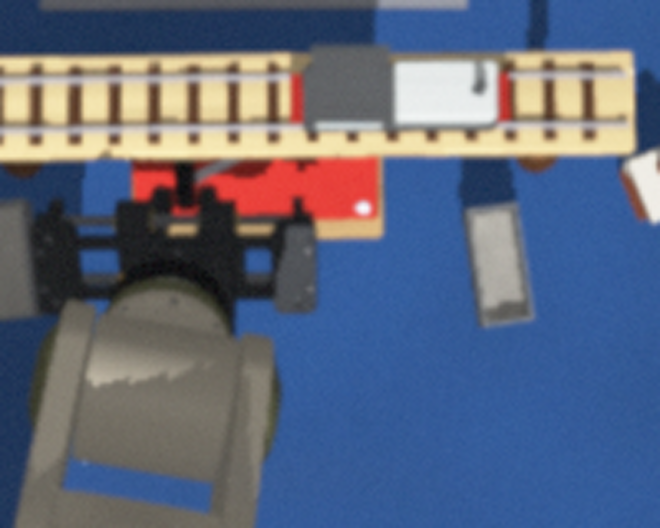

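It is at idle, with the force near zero and the bar at top crop (186,180). Now I'll push into the reset stop in small steps and watch the force.

Call:
move_arm(linear=[[2.5,0,1.6],[2.5,0,1.6],[2,0,1.5],[0,0,0]], turn=[[0,0,0],[0,0,0],[0,0,0],[0,0,0]], grip=[19,19,19,19])

```text
time_s: 7.0
ee_pos: [653.0, 72.6, 109.3]
tcp_rot: [1.893, 1.894, 0.561]
wrist_force: [0.4, -2.9, -0.4]
gripper_width: 0.214
```

Call:
move_arm(linear=[[1.5,0,1.2],[1.5,0,1.3],[0,0,0]], turn=[[0,0,0],[0,0,0],[0,0,0]], grip=[19,19,19])

```text
time_s: 7.25
ee_pos: [654.3, 75.5, 107.3]
tcp_rot: [1.893, 1.894, 0.561]
wrist_force: [-2.8, -5.6, 3.2]
gripper_width: 0.22
```

Call:
move_arm(linear=[[1.0,0,0.8],[0.5,0,0.4],[0,0,0]], turn=[[0,0,0],[0,0,0],[0,0,0]], grip=[19,19,19])

```text
time_s: 7.5
ee_pos: [655.0, 75.9, 106.7]
tcp_rot: [1.893, 1.893, 0.56]
wrist_force: [-7.9, -13.1, 7.0]
gripper_width: 0.216
```

Call:
move_arm(linear=[[1.0,0,-0.5],[0.5,0,0],[0,0,0],[0,0,0]], turn=[[0,0,0],[0,0,0],[0,0,0],[0,0,0]], grip=[19,19,19,19])

```text
time_s: 7.83
ee_pos: [654.9, 76.2, 106.8]
tcp_rot: [1.894, 1.891, 0.559]
wrist_force: [-3.6, -20.7, 3.1]
gripper_width: 0.219
```

```bash
python3 - <<'E'
from plan import *
s=env.observe(); print(s['ee_pos'],s['wrist_force'],s['gripper_width']*88.1)
im,d=env.grab_frame("scene"); cv2.imwrite("pics/s5.png",cv2.resize(im[150:330,180:380,::-1],None,fx=3.3,fy=3.3,interpolation=cv2.INTER_CUBIC))
im,d=env.grab_frame("top"); cv2.imwrite("pics/t5.png",cv2.resize(im[140:300,190:390,::-1],None,fx=3.3,fy=3.3,interpolation=cv2.INTER_CUBIC))
E
```

```text
[654.93199754  76.18227505 106.75252668] [ -3.61884618 -20.74654349   3.11473863] 19.275519656479222
```

View pics/t5.png

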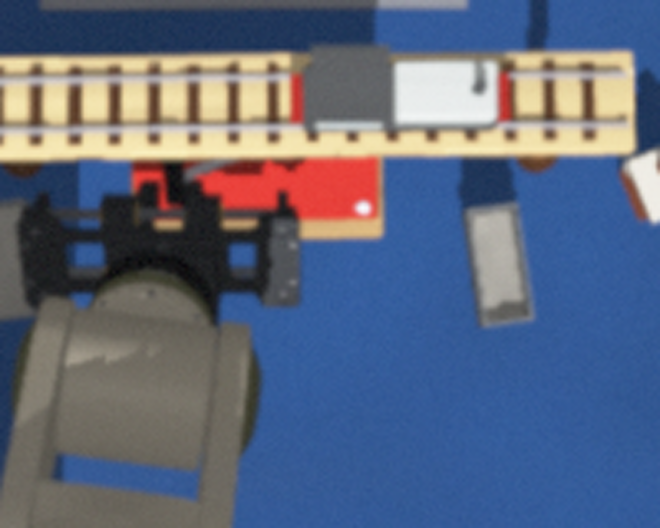

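View pics/s5.png

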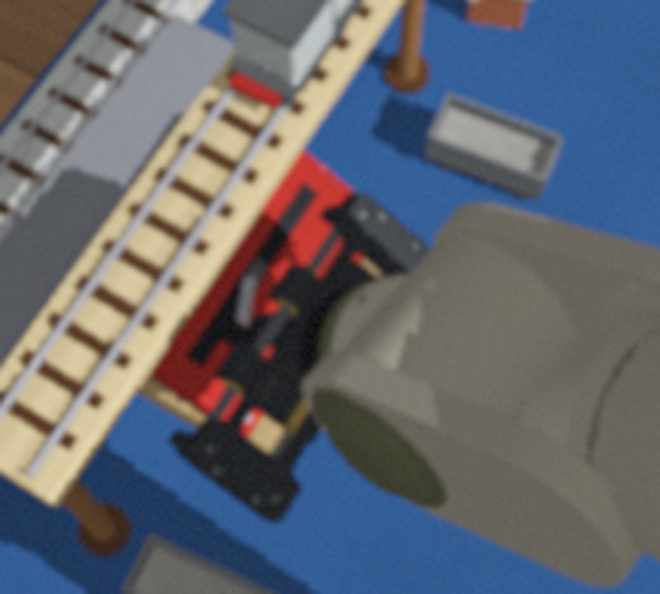

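At the hard end: 21 N for 0.3 mm of motion, with the bar moved from 186 to 175 in the crop. I'll hold there for about 1 s.

Call:
move_arm(linear=[[0,0,0],[0,0,0],[0,0,0],[0,0,0],[0,0,0],[0,0,0],[0,0,0],[0,0,0],[0,0,0],[0,0,0]], turn=[[0,0,0],[0,0,0],[0,0,0],[0,0,0],[0,0,0],[0,0,0],[0,0,0],[0,0,0],[0,0,0],[0,0,0]], grip=[19,19,19,19,19,19,19,19,19,19])

```text
time_s: 8.77
ee_pos: [654.9, 76.2, 106.8]
tcp_rot: [1.894, 1.891, 0.559]
wrist_force: [-4.0, -20.5, 2.6]
gripper_width: 0.215
```

Call:
move_arm(linear=[[-3,0,-2.2],[-4,0,-3.2],[-4,0,-2.9],[-4,0,-2.6],[-5.6,0,-2.9],[-5.7,0,-2.9],[-6,0,-2.0],[-6.1,0,-2.0],[-6.2,0,-1.1],[-6.3,0,-1.1],[-6.3,0,-0.2],[-6.3,0,-0.1],[0,0,0],[0,0,0]], turn=[[0,0,0],[0,0,0],[0,0,0],[0,0,0],[0,0,0],[0,0,0],[0,0,0],[0,0,0],[0,0,0],[0,0,0],[0,0,0],[0,0,0],[0,0,0],[0,0,0]], grip=[19,19,19,19,19,19,19,19,19,19,19,19,19,19])

```text
time_s: 9.93
ee_pos: [642.0, 14.9, 126.4]
tcp_rot: [1.893, 1.893, 0.561]
wrist_force: [-0.1, -1.1, 0.3]
gripper_width: 0.216
```

```bash
python3 - <<'E'
from plan import *
s=env.observe(); print(s['ee_pos'],s['wrist_force'],s['gripper_width']*88.1)
for q in(.5,.65,.75): print(tcp(q),delta(tcp(q)))
im,d=env.grab_frame("top"); cv2.imwrite("pics/t6.png",cv2.resize(im[140:300,190:390,::-1],None,fx=3.3,fy=3.3,interpolation=cv2.INTER_CUBIC))
E
```

```text
[641.96640592  14.90065469 126.40868154] [-0.08706932 -1.14484481  0.33287813] 19.072351075963933
[645.89841186  26.33006636 123.85023131] [11.43190095  1.90248518  4.28135263]
[645.77740569  13.59557624 124.12598946] [-1.30281624  1.94744809  3.99346315]
[646.22688103   5.14287475 123.39140029] [-9.75488373  1.92049908  4.8604352 ]
```

View pics/t6.png

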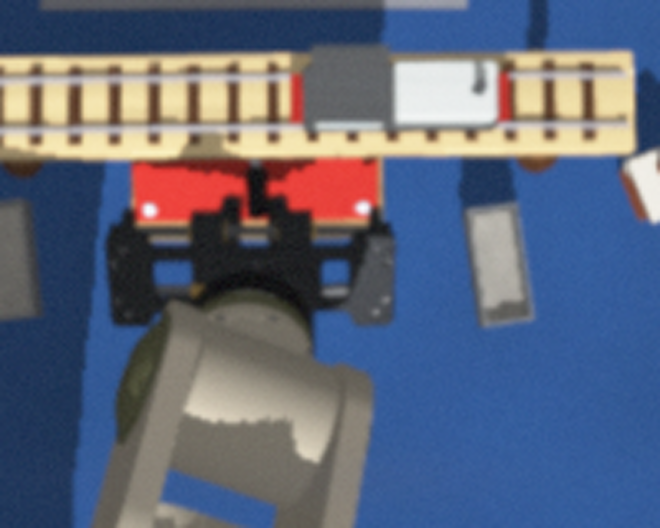

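Call:
move_arm(linear=[[-3.3,0,0.2],[-3.3,0,0.3],[-3.2,0,0.3],[0,0,0],[0,0,0],[0,0,0]], turn=[[0,0,0],[0,0,0],[0,0,0],[0,0,0],[0,0,0],[0,0,0]], grip=[19,19,19,19,19,19])

```text
time_s: 10.48
ee_pos: [642.3, 5.5, 125.4]
tcp_rot: [1.893, 1.894, 0.561]
wrist_force: [-0.2, -0.6, 0.4]
gripper_width: 0.217
```

Call:
move_arm(linear=[[0,0,0],[0,0,0],[0,0,0]], turn=[[0,0,0],[0,0,0],[0,0,0]], grip=[30,34,34])

```text
time_s: 10.73
ee_pos: [642.3, 5.6, 125.5]
tcp_rot: [1.893, 1.894, 0.561]
wrist_force: [-1.2, -0.2, 1.0]
gripper_width: 0.383
```

```bash
python3 - <<'E'
from plan import *
s=env.observe(); print(s['ee_pos'],s['wrist_force'],s['gripper_width']*88.1)
im,d=env.grab_frame("top"); cv2.imwrite("pics/t7.png",cv2.resize(im[140:300,190:390,::-1],None,fx=3.3,fy=3.3,interpolation=cv2.INTER_CUBIC))
E
```

```text
[642.33909402   5.56105059 125.46698846] [-1.24789825 -0.2345073   1.04727847] 33.765583561143615
```

View pics/t7.png

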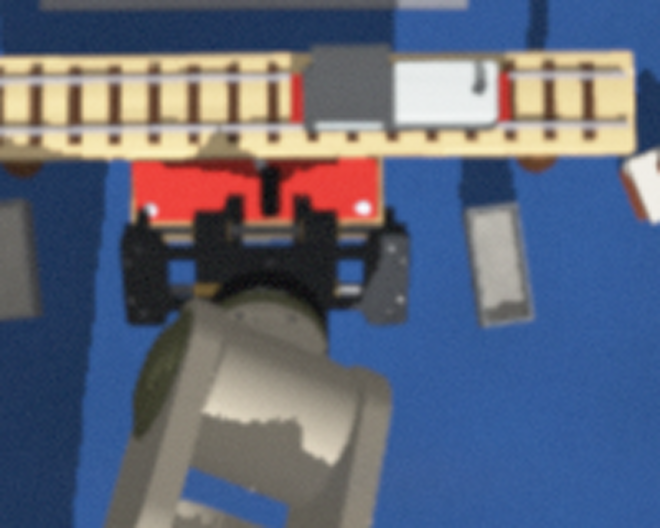

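The bar sits centred at crop x≈270, between fingertips at 236 and 303. I'll retreat along the tool axis and verify.

Call:
move_arm(linear=[[0,0,-8],[0,0,-14],[0,0,-20],[0,0,-20],[0,0,-20],[0,0,-20],[0,0,-20],[0,0,-20],[0,0,0],[0,0,0]], turn=[[0,0,0],[0,0,0],[0,0,0],[0,0,0],[0,0,0],[0,0,0],[0,0,0],[0,0,0],[0,0,0],[0,0,0]], grip=[34,34,34,34,34,34,34,34,34,34])

```text
time_s: 11.62
ee_pos: [564.9, 5.4, 245.4]
tcp_rot: [1.892, 1.893, 0.562]
wrist_force: [0.2, 0.1, -0.1]
gripper_width: 0.387
```

```bash
python3 - <<'E'
from ov import *
s=env.observe(); print(s['ee_pos'],s['wrist_force'])
for n,b,k in(("scene",(200,140,330,290),4),("top",(190,140,390,240),3.5)):
    im,d=env.grab_frame(n)
    for q in(.5,.75,1.0):
        if n=="top" or q==.75: ov(n,im,691.3,18,.003,q,f"pics/f_{n}_{int(q*100)}.png",b,k)
    C=cloud(n,d); m=(im.max(2)<60)&(C[...,2]>120)&(C[...,2]<165)&(C[...,0]>625)&(C[...,0]<690)&(abs(C[...,1]-10)<70)
    print(n,m.sum(),np.median(C[m],0))
for q in(.5,.75,1.): print(q,model(691.3,18,.003,q)['bar'])
E
```

```text
[564.91400941   5.44051028 245.41188881] [ 0.18645811  0.09343078 -0.13650249]
scene 85 [652.65527452   7.91532221 147.71339031]
top 87 [649.41282997   4.23631388 146.66797766]
0.5 [651.48704454  26.36643938 140.91427812]
0.75 [651.81551371   5.17924777 140.4554471 ]
1.0 [654.75437419 -15.21034526 135.47116162]
```

View pics/f_top_75.png

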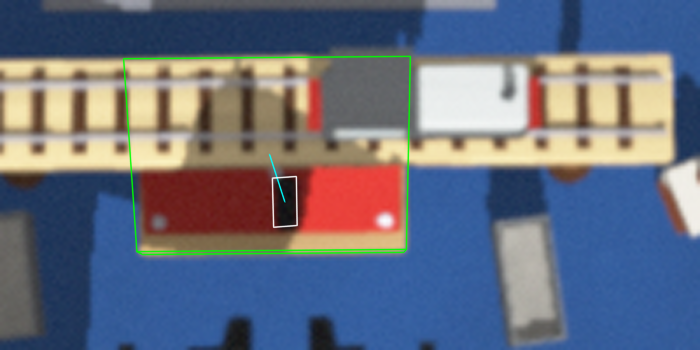

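View pics/f_scene_75.png

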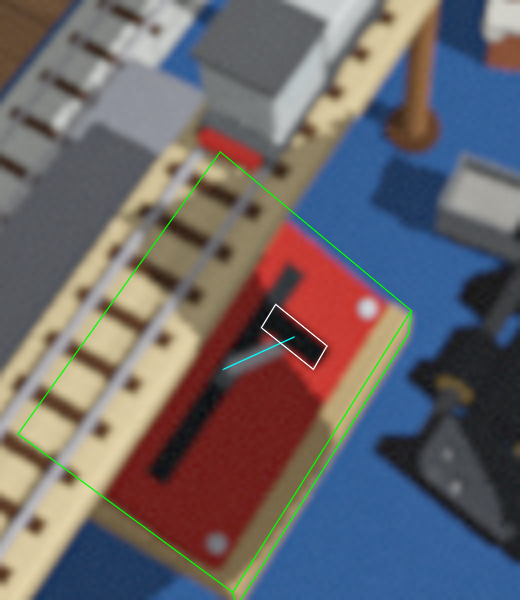

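The bar measures y≈4–8, against 5.2 for the third click (neighbouring clicks would be at 26 and −15), and the overlay matches. The robot is clear and the wrist force is about 0.

```bash
python3 - <<'E'
from plant import env
print(env.hand_in(), env.observe()['time_s'])
E
```

```text
the job is handed in; nothing more can be done
the job is handed in; nothing more can be done
```

I pushed the speed lever left through idle and hard against the reset stop, held it there, then brought it back and let it rest in the third click. The job was handed in at about 12 s of the 42 s allowed, and no verdict was reported.

- **Reset stop:** I moved the lever with the fingers loosely around its bar, from the fifth click (about 1.25 rad). At the stop the push reached about 21 N with only 0.3 mm of further motion. I held it there for over 1 s.
- **Third click:** After I let go and backed off, the cameras put the bar at y ≈ 4 mm (top) and 8 mm (scene). The third click should be at 5.2 mm, and the clicks either side at about 26 and −15 mm. The lever model drawn for 0.75 rad matched the bar in both pictures.
- **Surroundings:** The shunter, ledge, hoppers and chimney piece showed no sign of having moved in the pictures. The robot touched nothing at the end, with wrist force about 0 N.
- **What went wrong on the way:** My first close on the bar read 17.5 mm instead of 16, with about 6 N pushing outward. The fingers were probably wedging on the stem, so I backed off 5 mm and used a looser hold. A second close then read about 15 mm, slightly under the bar's 16 mm, and I left that unexplained.

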